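Load two specimen cassettes into a spring-loaded magazine

TASK

Load the two thin cassettes from the rack into the spring-loaded magazine, one after the other: press each down past the sprung lips until they snap back over it and it stays under them, lying flat, when you let go. Set the cassettes down gently, never letting one drop more than a few millimetres, and leave the deep cassette in its bay and the bottle, tweezers and marker where they are.

Things in the scene. Friction and masses are not known exactly. Their poses are not given: they have to be found in the camera images.
- thin_a: Thin cassette: flat closed white plastic box with rows of short slots in its lid, 42 mm long (x), 28 mm wide (y), 8 mm thick; origin at the centre of its underside. Loose, about 30 g. Starts lid up, flat in one of the rack's three bays. The two thin ones are alike: either may go first, either end forward.
- thin_b: The second thin cassette, the same in every way as thin_a, in another bay of the rack.
- deep: Deep cassette: same 42 x 28 mm outline but 14 mm thick, three long windows in its lid; origin at the centre of its underside. In the remaining bay; it is not for this magazine and stays there.
- rack: Grey plastic rack fixed on the worktop, origin at the centre of its underside: a bar 20 mm high, 30 mm wide (x), 114 mm long (y), three bays at y = -36, 0, +36 mm. A cassette lies across it (long axis along x), underside 20 mm up, ends standing out 6 mm. Ribs 9.5 mm high close along its long sides leave only the two ends (42 mm apart) to grip.
- magazine: Spring-loaded magazine fixed on the worktop; base plate 104 x 78 x 8 mm, origin at the centre of its underside. Upright shaft, inside 45 mm (x) by 31 mm (y), walls 3 mm, open on top; cassettes lie flat in it, long axis along x. Walls end 95 mm up, flared lead-ins on all four sides (3 to 4 mm wider each way) reach up to 103 mm.
- lip_level (a point): Centre of the shaft at the undersides of the two retaining lips, 65 mm above the worktop; axes as the magazine's. The top loaded cassette is pressed up against the lips from below. The shaft's long sides (y = +-15.5 mm) have a 34 mm wide gap in the middle from 22 mm up to the open top, for a finger at each long side of a cassette; the end walls leave none.
- lip_a (a joint): Sprung lip in the end wall at the magazine's +x side, value = outward swing in rad, 0 = sprung in, to about 0.1 as a cassette passes. Hooked head 12 mm wide, sticks 4 mm into the shaft, sloping from the wall at 75 mm down to 66.5 mm. A cassette let down rests on the slopes, underside about 71 mm up; a press of roughly 8 to 15 N forces it through.
- lip_b (a joint): The same lip in the end wall at the magazine's -x side. Both snap back over a cassette once its top is under 65 mm, and it then stays.
- follower (a joint): Grey plate on a coil spring that carries the stack. Value: travel down in m; 0 = empty, its top 64 mm above the worktop; about 0.007 with one thin cassette under the lips, 0.015 with two; stop at 0.026. Pushes up with 2.4 N at 0 and 0.8 N more per cm.
- bottle: Bystander: small white reagent bottle with a screw cap, 49 mm in diameter, 85 mm high, standing on the worktop to the right of the magazine; origin at the centre of its underside.
- forceps: Bystander: steel tweezers, 122 mm long, 10 mm high, lying on the worktop between the rack and the magazine, in front of the keyboard; origin at the centre of the underside.
- marker: Bystander: marker pen, 135 mm long, 12 mm thick, lying on the worktop to the right; origin at the centre of its underside.

How it is judged:
By the outcome, as a careful person would: the job done as asked, in the order asked, and still so for the second after the job is handed in, with the robot touching nothing.
It also fails if it takes over 72 s, if anything falls off the work surface, if the arm or the gripper's body presses on something with over 40 N, if the wrist force passes 120 N, or if a joint passes its speed limit or range.

ROBOT

A 6-joint arm with a two-finger parallel gripper is mounted at the origin on a cart in front of the work surface, level with it; the furniture and walls round the work are solid. World frame = base frame: x ahead of the robot, y to its left, z up, the work surface at z = 0. Lengths are in m, angles in rad, forces in N, time in s.
With the tool pointing down it reaches from about 0.275 to 0.825 m from the base axis. Payload 5.2 kg.
Tool frame: the origin (TCP) lies between the finger pads; the fingertips stand 22 mm ahead of it and the grasp point (between the pads) lies 3 mm ahead of it (arm.tips_ahead is the distance from the TCP to the fingertips, in m); z points along the fingers, y is the line along which they close (so a half turn about z gives the same grasp; the last joint's range is limited). The gripper opens to 93 mm and grips with 3 to 60 N. Pads are 15 mm wide; open, the fingers measure 128 mm over their backs; the gripper's body (75 mm by 188 mm) begins 65 mm behind the grasp point.
Start: joints at [-1.504, 0.259, 1.535, -0, 1.348, -0.203], TCP at [0.147, -0.53, 0.241] pointing down, gripper open.
Joint ranges: [-3.14, 3.14], [-0.91, 2.08], [0.19, 2.58], [-1.22, 4.36], [0.22, 2.71], [-3.12, 3.12]. Speed limits (rad/s): [2.57, 2.57, 3.14, 3.14, 3.14, 3.14].

INTERFACE

Orientations are given as a unit quaternion [w, x, y, z].
In Python, from cell import read_state, eyes, arm gives the robot as it stands.
- The arm moves only by the tool send_rows, never from a script. Its argument "steps" is one flat list of numbers, 7 for each row, row after row: the turn, a rotation vector about the tool's x, y, z in rad, then the shift along the tool's x, y, z in cm, then the gripper's target within -1 to 1 (shut at 1, half-way at 0, fully open at -1). In form: [wx, wy, wz, dx, dy, dz, grip, wx, wy, wz, dx, dy, dz, grip, ...]. A call has 1 to 10 rows; each row is the pose to reach, as a shift and turn from the pose commanded when the call began, along the tool's axes at that moment; what a row does not reach only later rows make up. A row lasts 1/10 s, in which the tool goes at most 50 mm and 8.59 degrees, less where a joint would pass 70% of its speed; a pose out of reach is approached as far as the arm can. A call with a gripper value outside its range is refused whole. The fingers move at their own pace and stop on an object; "grip_force" is the grip in N (left out, the last holds). Time passes only in rows, so rows that repeat a pose let the fingers close. It gives the time, the measured TCP pose, the force, the opening and the grip force at its end, in the units of the state.
- read_state(): the state, without advancing time (a new reading comes with each control period).
- eyes.get_image(name): name is "scene" or "top" or "wrist"; returns the picture (420x560x3 uint8, blue, green, red); there is no depth.
- eyes.camera_params(name): a dict with "intrinsics" (3x3 intrinsics, pixels), "dist_coeffs" ([k1, k2, p1, p2, k3] as OpenCV has them; the pictures are not rectified), "R" (3x3) and "t" (3): a world point X has camera coordinates R X + t. Camera axes: x right, y down, z forward; pixel columns grow to the right and rows downward; lengths in m; the calibration is good to about 2 mm. A picture is of the moment at which its call begins: read the wrist's pose just before it. camera_params takes no time and is no camera call; for the wrist camera it gives the pose at the moment of the call.
- arm.hand_in(): hands the job in; it is judged then, once.
The state is a dict: "time": time; "qpos": joint angles; "qvel": joint speeds; "effort": joint torques, N m; "tcp_pos": TCP position; "orientation": TCP orientation; "wrist_force": force on the tool from outside, world axes, zero at the start; "moment": the same for the moment, N m; "width": finger opening in m; "finger_force": force on a finger pad.
Only numpy, scipy, OpenCV 4.12 (cv2) and the standard library are available. Lean on these libraries where they do the work, as an engineer would, in place of code of your own. Each camera call takes 0.05 s, during which the arm holds its last target. There are 200 camera calls.

## Working session

There is one attempt and no reset: what is moved stays moved. The work goes in short steps, Python scripts to look and compute and a tool call to move; the robot and the scene stay as the last step left them, time stands still between calls to the robot, and variables do not carry over. Pictures are saved under pics/ and viewed, at most 10 in all, crops included, and the job is handed in when it is done.

Besides the shell and the picture viewer there is one more tool, called after "Call:" in YAML: its name, and indented under it one key for each argument. send_rows: Moves the arm, as the interface text tells. Its arguments: {"type":"object","properties":{"steps":{"type":"array","items":{"type":"number"}},"grip_force":{"type":"number"}},"required":["steps"]}

```bash
mkdir -p pics; ls; python3 - <<'E'
from cell import read_state, eyes, arm
import cv2,numpy as np
s=read_state();print({k:np.round(v,4).tolist() for k,v in s.items()})
for n in("scene","top"):
    cv2.imwrite(f"pics/{n}0.png",eyes.get_image(n))
    p=eyes.camera_params(n);print(n,{k:np.round(v,4).tolist() for k,v in p.items()})
p=eyes.camera_params("wrist");print({k:np.round(v,4).tolist() for k,v in p.items()})
E
```

```text
pics
{'time': 0.0, 'qpos': [-1.5038, 0.2593, 1.5361, 0.0, 1.348, -0.2028], 'qvel': [0.0019, -0.0016, -0.0021, -0.0012, 0.001, -0.0005], 'effort': [0.0003, -43.7308, -28.4004, 0.0718, 0.0414, -0.0001], 'tcp_pos': [0.1466, -0.5296, 0.2398], 'orientation': [-0.0009, 0.9909, 0.1345, 0.0001], 'wrist_force': [-0.3375, -0.5699, -0.2638], 'moment': [-0.0283, 0.0102, 0.0142], 'finger_force': 0.0, 'width': 0.0931}
scene {'intrinsics': [[433.2171, 0.0, 277.6746], [0.0, 433.2171, 207.7025], [0.0, 0.0, 1.0]], 'dist_coeffs': [-0.0106, 0.0, 0.0, 0.0, 0.0], 'R': [[-0.5769, -0.8167, -0.01], [-0.5256, 0.3806, -0.7609], [0.6252, -0.4337, -0.6488]], 't': [0.2097, 0.3263, 0.9671]}
top {'intrinsics': [[422.8192, 0.0, 277.9886], [0.0, 422.8192, 208.8417], [0.0, 0.0, 1.0]], 'dist_coeffs': [0.0345, 0.0, 0.0, 0.0, 0.0], 'R': [[-0.0135, -0.9999, 0.0025], [-0.988, 0.0129, -0.154], [0.154, -0.0045, -0.9881]], 't': [-0.0569, 0.4631, 1.0584]}
{'intrinsics': [[372.3375, 0.0, 284.6443], [0.0, 372.3375, 207.3186], [0.0, 0.0, 1.0]], 'dist_coeffs': [-0.0888, 0.0, 0.0, 0.0, 0.0], 'R': [[0.2658, -0.964, -0.0024], [-0.9286, -0.2567, 0.268], [-0.2589, -0.0691, -0.9634]], 't': [-0.5484, -0.0317, 0.3925]}
```

View pics/scene0.png

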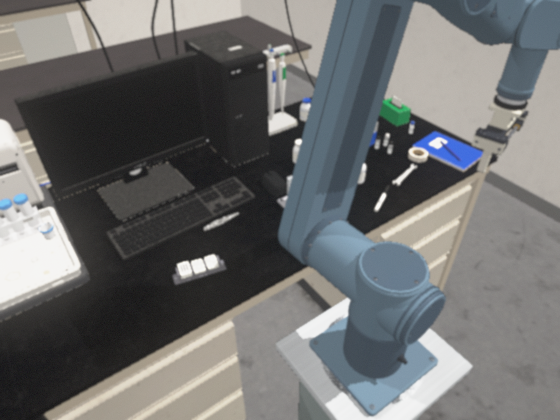

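View pics/top0.png

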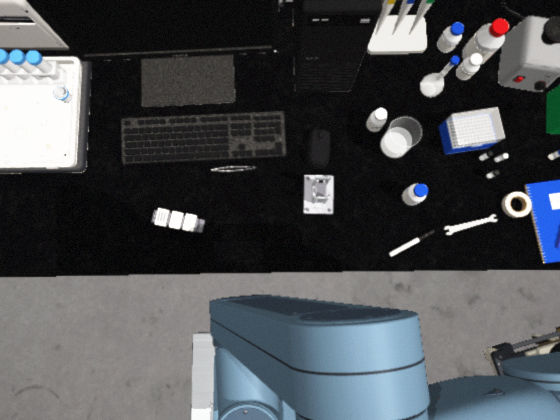

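The top view shows the rack with three cassettes at about (180,220), the magazine at (319,194), the tweezers at (233,168), the bottle at (415,194) and the marker at (410,243).

```bash
cat > h.py <<'E'
import numpy as np, cv2
from scipy.spatial.transform import Rotation as Ro
from cell import read_state, eyes, arm
def ray(P,uv,z):
    n=cv2.undistortPoints(np.array([[uv]],float),P["intrinsics"],np.array(P["dist_coeffs"]))[0,0]
    R=np.array(P["R"]);C=-R.T@np.array(P["t"]);d=R.T@np.array([*n,1]);return C+d*(z-C[2])/d[2]
def proj(P,X):
    return cv2.projectPoints(np.array(X,float).reshape(-1,1,3),cv2.Rodrigues(np.array(P["R"]))[0],np.array(P["t"]),P["intrinsics"],np.array(P["dist_coeffs"]))[0][:,0]
def tool():
    s=read_state();q=s["orientation"];return np.array(s["tcp_pos"]),Ro.from_quat([q[1],q[2],q[3],q[0]])
def go(target,yaw=None):
    """shift in tool axes (cm) and turn to tool pointing down with tool y along world yaw"""
    p,R=tool();print("shift cm",np.round(R.inv().apply(np.array(target)-p)*100,2))
    if yaw is not None:
        for k in(0,np.pi):
            y=np.array([np.cos(yaw+k),np.sin(yaw+k),0]);z=np.array([0,0,-1]);x=np.cross(y,z)
            print("turn",np.round((R.inv()*Ro.from_matrix(np.c_[x,y,z])).as_rotvec(),3))
E
python3 - <<'E'
from h import *
P=eyes.camera_params("top");I=cv2.imread("pics/top0.png")
for n,uv,z in(("rackL",(152,216),.03),("rackR",(204,226),.025),("c1",(160,217),.03),("c2",(176,220),.03),("c3",(191,222),.03),("mag",(319,194),0.09),("magbase",(319,197),0.008),("bottle",(415,194),.085),("twz",(233,168),.005)): print(n,ray(P,uv,z).round(3))
w=eyes.camera_params("wrist");C=-np.array(w["R"]).T@w["t"];p,R=tool();print("cam in tool",R.inv().apply(C-p).round(3),(R.inv().as_matrix()@np.array(w["R"]).T).round(3))
go((.39,.23,.26))
big=np.hstack([cv2.resize(I[195:245,140:220],None,fx=5,fy=5),cv2.resize(I[165:225,280:360],None,fx=5,fy=5)[:250]]);cv2.imwrite("pics/c.png",big)
E
```

```text
rackL [0.449 0.263 0.03 ]
rackR [0.422 0.129 0.025]
c1 [0.446 0.242 0.03 ]
c2 [0.438 0.201 0.03 ]
c3 [0.432 0.162 0.03 ]
mag [ 0.49  -0.165  0.09 ]
magbase [ 0.497 -0.173  0.008]
bottle [ 0.487 -0.403  0.085]
twz [0.58  0.057 0.005]
cam in tool [ 0.074 -0.    -0.145] [[-0.001 -0.963 -0.268]
 [ 1.    -0.    -0.001]
 [ 0.001 -0.268  0.963]]
shift cm [ 43.71 -66.73  -1.89]
```

View pics/c.png

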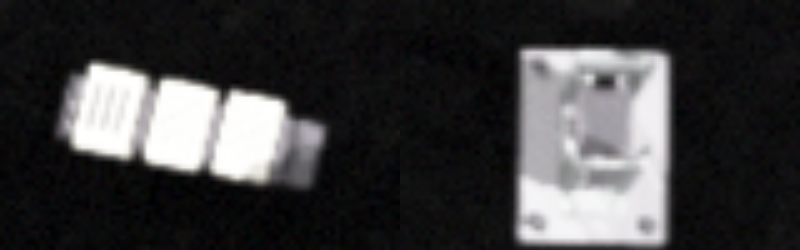

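```bash
python3 - <<'E'
from h import *
go((.49,-.17,.26),-np.pi/2)
E
```

```text
shift cm [ 42.69 -25.51  -1.96]
turn [-0.002 -0.     0.27 ]
turn [ 0.000e+00 -2.000e-03 -2.872e+00]
```

Call:
send_rows:
  steps: [0,0,0.27,42.7,-25.5,-2,-1,0,0,0.27,42.7,-25.5,-2,-1,0,0,0.27,42.7,-25.5,-2,-1,0,0,0.27,42.7,-25.5,-2,-1,0,0,0.27,42.7,-25.5,-2,-1,0,0,0.27,42.7,-25.5,-2,-1,0,0,0.27,42.7,-25.5,-2,-1,0,0,0.27,42.7,-25.5,-2,-1,0,0,0.27,42.7,-25.5,-2,-1,0,0,0.27,42.7,-25.5,-2,-1]

```text
time: 1.1
tcp_pos: [0.4912, -0.1685, 0.2605]
orientation: [-0.0, 1.0, 0.0, -0.0]
wrist_force: [-0.1, -0.0, 0.6]
width: 0.0931
finger_force: 0.0
```

Call:
send_rows:
  steps: [0,0,0,0,0,0,-1,0,0,0,0,0,0,-1]

```text
time: 1.3
tcp_pos: [0.4904, -0.1695, 0.2601]
orientation: [-0.0, 1.0, 0.002, -0.001]
wrist_force: [-0.0, -0.8, 0.2]
width: 0.0932
finger_force: 0.0
```

```bash
python3 - <<'E'
from h import *
s=read_state();P=eyes.camera_params("wrist");I=eyes.get_image("wrist");cv2.imwrite("pics/mag.png",I)
import pickle;pickle.dump(P,open("mag.pkl","wb"))
print(s["time"],np.round(s["tcp_pos"],4),np.round(s["orientation"],4),np.abs(s["qvel"]).max())
E
```

```text
1.3 [ 0.4904 -0.1695  0.2601] [-1.0e-04  1.0e+00  1.5e-03 -6.0e-04] 0.05207637638750058
```

View pics/mag.png

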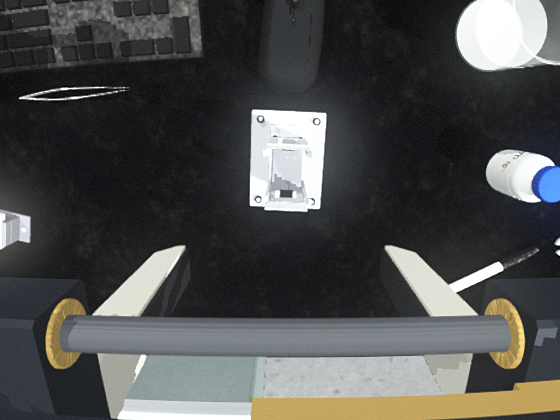

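The wrist view shows the magazine plate at about (250–326, 110–210), with plate screws near (260,119), (316,122), (258,198) and (311,201). Next I measure its pose.

```bash
python3 - <<'E'
from h import *
import pickle;P=pickle.load(open("mag.pkl","rb"));I=cv2.imread("pics/mag.png");g=cv2.cvtColor(I,cv2.COLOR_BGR2GRAY)
pts=[]
for u,v in((260,119),(316,122),(258,198),(311,201)):
    w=255-g[v-6:v+7,u-6:u+7].astype(float);w=np.clip(w-120,0,None);yy,xx=np.mgrid[-6:7,-6:7]
    pts.append(ray(P,(u+(w*xx).sum()/w.sum(),v+(w*yy).sum()/w.sum()),.008))
pts=np.array(pts);print(pts.round(4),pts.mean(0).round(4))
m=(g>150).astype(np.uint8);n,l,st,c=cv2.connectedComponentsWithStats(m);k=l[150,255]
cs=cv2.findContours((l==k).astype(np.uint8),0,1)[0][0]
q=np.array([ray(P,p[0].astype(float),.008)[:2] for p in cs]);r=cv2.minAreaRect((q*1000).astype(np.float32));print(r)
for nm,s in(("L",(q[:,1]>r[0][1]/1000+.03)),("R",(q[:,1]<r[0][1]/1000-.03)),("T",q[:,0]>r[0][0]/1000+.045)):
    e=q[s]; a=np.polyfit(e[:,0],e[:,1],1) if nm!="T" else np.polyfit(e[:,1],e[:,0],1);print(nm,a,len(e))
cv2.imwrite("pics/magz.png",cv2.resize(I[95:225,235:345],None,fx=4.6,fy=4.6,interpolation=cv2.INTER_CUBIC))
E
```

```text
[[ 0.548  -0.1432  0.008 ]
 [ 0.5474 -0.1994  0.008 ]
 [ 0.465  -0.1385  0.008 ]
 [ 0.4628 -0.1995  0.008 ]] [ 0.5058 -0.1702  0.008 ]
((503.8546142578125, -170.65426635742188), (78.5417251586914, 108.02763366699219), 87.5613784790039)
L [-0.02806184 -0.1185279 ] 110
R [-0.02649134 -0.19533744] 110
T [0.02390298 0.56057778] 89
```

View pics/magz.png

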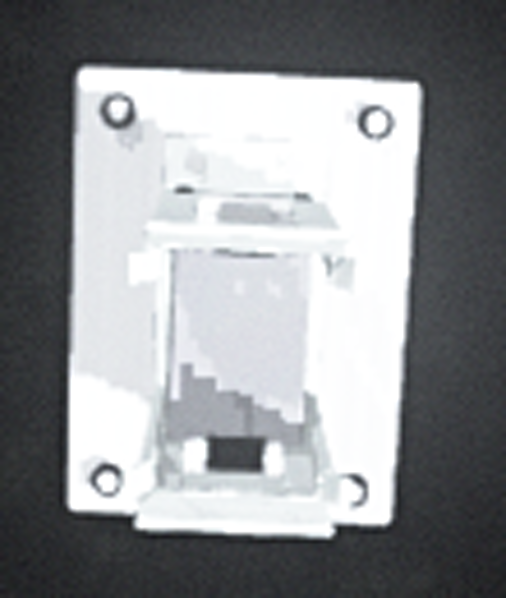

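```bash
python3 - <<'E'
from h import *
import pickle;P=pickle.load(open("mag.pkl","rb"))
f=lambda u,v:(u/4.6+235,v/4.6+95)
for uv in((150,222),(352,230),(135,532),(335,536),(150,250),(345,250),(140,497),(335,497)): print(uv,ray(P,f(*uv),.103).round(4))
X=[.505,-.1705];c,s=np.cos(-.026),np.sin(-.026)
for a,b,z in((.0225,.0155,.095),(-.0225,.0155,.095),(.0225,-.0155,.095),(-.0225,-.0155,.095)): print((proj(P,[X[0]+c*a-s*b,X[1]+s*a+c*b,z])-[235,95])*4.6)
go((.435,.185,.20),-.2)
E
```

```text
(150, 222) [ 0.5336 -0.1549  0.103 ]
(352, 230) [ 0.5323 -0.1904  0.103 ]
(135, 532) [ 0.4769 -0.1516  0.103 ]
(335, 536) [ 0.4763 -0.1884  0.103 ]
(150, 250) [ 0.5287 -0.1549  0.103 ]
(345, 250) [ 0.5287 -0.1892  0.103 ]
(140, 497) [ 0.4836 -0.1526  0.103 ]
(335, 497) [ 0.4837 -0.1883  0.103 ]
[[156.1206781  248.92966262]]
[[151.89536675 489.55993835]]
[[327.48046795 253.85353181]]
[[317.13846923 494.14041853]]
shift cm [ -5.43 -35.55   6.02]
turn [-1.00e-03  1.00e-03 -1.37e+00]
turn [1.000e-03 1.000e-03 1.772e+00]
```

Call:
send_rows:
  steps: [0,0,-1.37,-5.4,-35.5,6,-1,0,0,-1.37,-5.4,-35.5,6,-1,0,0,-1.37,-5.4,-35.5,6,-1,0,0,-1.37,-5.4,-35.5,6,-1,0,0,-1.37,-5.4,-35.5,6,-1,0,0,-1.37,-5.4,-35.5,6,-1,0,0,-1.37,-5.4,-35.5,6,-1,0,0,-1.37,-5.4,-35.5,6,-1,0,0,-1.37,-5.4,-35.5,6,-1,0,0,-1.37,-5.4,-35.5,6,-1]

```text
time: 2.35
tcp_pos: [0.4361, 0.1834, 0.2004]
orientation: [0.0, 0.774, 0.633, -0.0]
wrist_force: [0.2, -1.4, 1.4]
width: 0.0929
finger_force: 0.0
```

Call:
send_rows:
  steps: [0,0,0,0,0,0,-1,0,0,0,0,0,0,-1]

```text
time: 2.55
tcp_pos: [0.4366, 0.1833, 0.2007]
orientation: [0.0, 0.776, 0.631, 0.0]
wrist_force: [-1.2, -0.3, -0.5]
width: 0.093
finger_force: 0.0
```

```bash
python3 - <<'E'
from h import *
s=read_state();P=eyes.camera_params("wrist");I=eyes.get_image("wrist");cv2.imwrite("pics/rack.png",I)
import pickle;pickle.dump(P,open("rack.pkl","wb"))
print(s["time"],np.round(s["tcp_pos"],4),np.round(s["orientation"],4),np.abs(s["qvel"]).max())
E
```

```text
2.55 [0.4366 0.1833 0.2007] [1.000e-04 7.761e-01 6.306e-01 0.000e+00] 0.009485265327107039
```

View pics/rack.png

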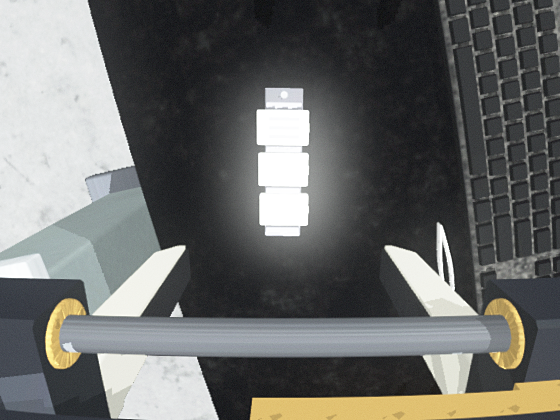

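The wrist view shows three cassettes: top (256–310, 110–146), which is the deep one by the earlier view, middle (258–309, 151–186) and bottom (259–309, 192–226). Now I measure the thin ones.

```bash
python3 - <<'E'
from h import *
import pickle;P=pickle.load(open("rack.pkl","rb"));g=cv2.cvtColor(cv2.imread("pics/rack.png"),cv2.COLOR_BGR2GRAY)
for th in (225,240):
    m=(g[:, :340]>th).astype(np.uint8);m=cv2.morphologyEx(m,cv2.MORPH_OPEN,np.ones((7,7)))
    for c in cv2.findContours(m[80:245],0,1)[0]:
        if cv2.contourArea(c)<500 or c[:,0,0].min()<220: continue
        b=cv2.boundingRect(c);z=.034 if b[1]<40 else .028
        q=np.array([ray(P,(p[0]+[0,80]).astype(float),z)[:2]*1000 for p in c],np.float32);print(th,(b[0],b[1]+80,b[2],b[3]),cv2.minAreaRect(q))
E
```

```text
225 (257, 110, 52, 116) ((438.87060546875, 204.34559631347656), (99.2779312133789, 42.823150634765625), 79.03105163574219)
240 (260, 188, 48, 38) ((432.3768310546875, 170.66546630859375), (34.04581069946289, 42.23975372314453), 78.1311264038086)
240 (258, 147, 51, 40) ((439.4193420410156, 205.74285888671875), (33.93994903564453, 43.14804458618164), 78.15400695800781)
240 (257, 110, 52, 36) ((445.8672180175781, 238.68487548828125), (28.537635803222656, 42.45016098022461), 78.12460327148438)
```

```bash
python3 - <<'E'
from h import *
go((.432,.169,.07),-.205);go((.432,.169,.0445),-.205)
E
```

```text
shift cm [-1.51 -0.16 13.08]
turn [ 0.  0. -0.]
turn [ 0.    -0.     3.141]
shift cm [-1.51 -0.16 15.63]
turn [ 0.  0. -0.]
turn [ 0.    -0.     3.141]
```

Call:
send_rows:
  steps: [0,0,0,-1.5,-0.16,5,-1,0,0,0,-1.5,-0.16,9,-1,0,0,0,-1.5,-0.16,13,-1,0,0,0,-1.5,-0.16,13,-1,0,0,0,-1.5,-0.16,13,-1,0,0,0,-1.5,-0.16,13,-1]

```text
time: 3.2
tcp_pos: [0.4335, 0.1702, 0.0726]
orientation: [0.001, 0.775, 0.632, 0.001]
wrist_force: [0.3, 1.1, 0.5]
width: 0.0934
finger_force: 0.0
```

```bash
python3 - <<'E'
from h import *
for i in range(3): print(np.round(read_state()["tcp_pos"],4))
go((.432,.169,.0445),-.205)
s=read_state();P=eyes.camera_params("wrist");I=eyes.get_image("wrist");cv2.imwrite("pics/rack2.png",I)
E
```

```text
[0.4335 0.1702 0.0726]
[0.4335 0.1702 0.0726]
[0.4335 0.1702 0.0726]
shift cm [-0.15 -0.13  2.81]
turn [ 0.003 -0.001  0.003]
turn [ 2.000e-03  5.000e-03 -3.138e+00]
```

View pics/rack2.png

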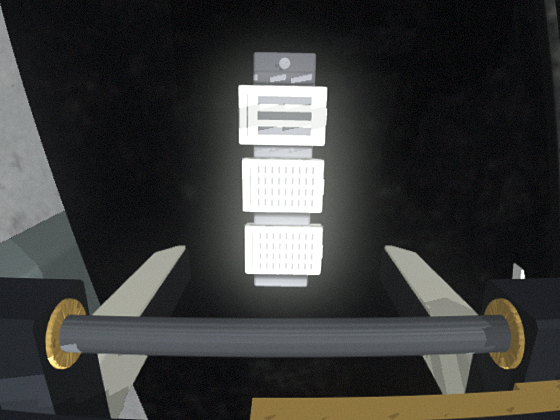

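The close view confirms the deep cassette at the top (283,116) and the thin ones at (283,186) and (284,250).

```bash
python3 - <<'E'
from h import *
P=eyes.camera_params("wrist")
for uv in((284,249.5),(283.3,185.5)): print(ray(P,uv,.028).round(4))
E
```

```text
[0.4325 0.1685 0.028 ]
[0.4393 0.2036 0.028 ]
```

Call:
send_rows:
  steps: [0,0,0,-0.1,-0.1,1.5,-1,0,0,0,-0.1,-0.1,2.7,-1,0,0,0,-0.1,-0.1,2.7,-1,0,0,0,-0.1,-0.1,2.7,-1]

```text
time: 3.65
tcp_pos: [0.4315, 0.1695, 0.045]
orientation: [0.001, 0.774, 0.633, 0.001]
wrist_force: [-0.2, 0.3, 0.6]
width: 0.0931
finger_force: 0.0
```

Call:
send_rows:
  steps: [0,0,0,0,0,0,1,0,0,0,0,0,0,1,0,0,0,0,0,0,1,0,0,0,0,0,0,1,0,0,0,0,0,0,1,0,0,0,0,0,0,1,0,0,0,0,0,0,1,0,0,0,0,0,0,1]
  grip_force: 15

```text
time: 4.45
tcp_pos: [0.4305, 0.1693, 0.0436]
orientation: [-0.0, 0.774, 0.633, -0.0]
wrist_force: [0.4, 0.4, -0.8]
width: 0.0417
finger_force: 15.0
```

Call:
send_rows:
  steps: [0,0,0,0,0,-1,1,0,0,0,0,0,-3,1,0,0,0,0,0,-5,1,0,0,0,0,0,-5,1,0,0,0,0,0,-5,1]

```text
time: 4.95
tcp_pos: [0.4308, 0.1694, 0.0941]
orientation: [0.0, 0.774, 0.633, 0.001]
wrist_force: [-0.6, 0.5, -0.7]
width: 0.0418
finger_force: 15.0
```

```bash
python3 - <<'E'
from h import *
go((.43,.03,.06),-.026);print(read_state()["width"])
E
```

```text
shift cm [-13.67   2.7    3.41]
turn [ 0.001 -0.    -0.175]
turn [-0.000e+00 -2.000e-03  2.967e+00]
0.04184044640761158
```

Call:
send_rows:
  steps: [0,0,-0.09,-3.5,0.7,0,1,0,0,-0.175,-7,1.5,1,1,0,0,-0.175,-10.5,2.2,2,1,0,0,-0.175,-13.7,2.7,3.4,1,0,0,-0.175,-13.7,2.7,3.4,1,0,0,-0.175,-13.7,2.7,3.4,1,0,0,-0.175,-13.7,2.7,3.4,1,0,0,-0.175,-13.7,2.7,3.4,1]

```text
time: 5.75
tcp_pos: [0.4297, 0.0307, 0.0598]
orientation: [0.0, 0.716, 0.698, 0.0]
wrist_force: [0.6, -0.5, -0.5]
width: 0.0418
finger_force: 15.0
```

Call:
send_rows:
  steps: [0,0,0,0,0,1.5,1,0,0,0,0,0,2.8,1,0,0,0,0,0,3.3,1,0,0,0,0,0,3.4,1,0,0,0,0,0,3.45,1,0,0,0,0,0,3.5,1,0,0,0,0,0,3.5,1]

```text
time: 6.45
tcp_pos: [0.43, 0.0297, 0.0251]
orientation: [0.0, 0.716, 0.698, 0.0]
wrist_force: [0.1, 0.3, -0.3]
width: 0.0419
finger_force: 15.0
```

Call:
send_rows:
  steps: [0,0,0,0,0,0.05,1,0,0,0,0,0,0.1,1,0,0,0,0,0,0.1,1,0,0,0,0,0,0.1,1]

```text
time: 6.85
tcp_pos: [0.4296, 0.0297, 0.0237]
orientation: [-0.0, 0.716, 0.698, 0.0]
wrist_force: [0.3, -0.5, 0.5]
width: 0.0419
finger_force: 15.0
```

Call:
send_rows:
  steps: [0,0,0,0,0,0,-0.4,0,0,0,0,0,0,-0.4,0,0,0,0,0,0,-0.4,0,0,0,0,0,-2,-0.4,0,0,0.1,0,0,-5,-0.4,0,0,0.25,0,0,-7,-0.4,0,0,0.4,0,0,-7,-0.4,0,0,0.55,0,0,-7,-0.4,0,0,0.7,0,0,-7,-0.4,0,0,0.85,0,0,-7,-0.4]

```text
time: 7.85
tcp_pos: [0.4296, 0.0297, 0.0937]
orientation: [0.0, 0.941, 0.338, 0.0]
wrist_force: [-0.1, -0.3, -0.3]
width: 0.065
finger_force: 0.0
```

Call:
send_rows:
  steps: [0,0,0.721,0,0,0,-0.4,0,0,0.721,0,0,0,-0.4,0,0,0.721,0,0,0,-0.4,0,0,0.721,0,0,0,-0.4,0,0,0.721,0,0,0,-0.4,0,0,0.721,0,0,0,-0.4,0,0,0.721,0,0,0,-0.4]

```text
time: 8.55
tcp_pos: [0.4296, 0.0297, 0.0936]
orientation: [-0.0, 1.0, -0.011, -0.0]
wrist_force: [0.1, -0.6, -0.5]
width: 0.0652
finger_force: 0.0
```

```bash
python3 - <<'E'
from h import *
print(np.round(read_state()["tcp_pos"],4));P=eyes.camera_params("wrist");I=eyes.get_image("wrist");cv2.imwrite("pics/t1.png",I)
g=cv2.cvtColor(I,cv2.COLOR_BGR2GRAY);m=cv2.morphologyEx((g>235).astype(np.uint8),cv2.MORPH_OPEN,np.ones((7,7)))
for c in cv2.findContours(m,0,1)[0]:
    if cv2.contourArea(c)<1500: continue
    q=np.array([ray(P,p[0].astype(float),.008)[:2]*1000 for p in c],np.float32);print(cv2.boundingRect(c),cv2.minAreaRect(q))
go((.43,.03,.025),-.026-np.pi/2)
E
```

```text
[0.4296 0.0297 0.0936]
(360, 248, 66, 69) ((380.9928894042969, -40.77855682373047), (71.60221862792969, 25.112361907958984), 38.41148376464844)
(144, 248, 66, 69) ((387.3655700683594, 107.6634750366211), (26.204797744750977, 69.17001342773438), 60.76504898071289)
(266, 190, 44, 63) ((429.43072509765625, 28.476587295532227), (28.51755142211914, 42.41279983520508), 88.660888671875)
(0, 187, 39, 71) ((431.7897644042969, 213.2476043701172), (28.837600708007812, 48.9484748840332), 76.01646423339844)
(529, 13, 31, 167) ((504.9952087402344, -135.48390197753906), (104.59391021728516, 21.89720916748047), 7.399580955505371)
shift cm [ 0.04 -0.03  6.86]
turn [-0.     0.     0.003]
turn [-0.    -0.    -3.139]
```

Call:
send_rows:
  steps: [0,0,0,0,0.12,3,-0.4,0,0,0,0,0.12,5.5,-0.4,0,0,0,0,0.12,6.7,-0.4,0,0,0,0,0.12,6.95,-0.4,0,0,0,0,0.12,6.95,1,0,0,0,0,0.12,6.95,1,0,0,0,0,0.12,6.95,1,0,0,0,0,0.12,6.95,1,0,0,0,0,0.12,6.95,1,0,0,0,0,0.12,6.95,1]
  grip_force: 40

```text
time: 9.6
tcp_pos: [0.4299, 0.0285, 0.0245]
orientation: [0.0, 1.0, -0.013, 0.0]
wrist_force: [-1.3, -1.3, 3.2]
width: 0.0274
finger_force: 40.0
```

Call:
send_rows:
  steps: [0,0,0,0,0,0,1,0,0,0,0,0,0,1,0,0,0,0,0,0,1]

```text
time: 9.9
tcp_pos: [0.4299, 0.0284, 0.0245]
orientation: [0.0, 1.0, -0.013, 0.0]
wrist_force: [0.2, -0.2, 6.5]
width: 0.0271
finger_force: 40.0
```

```bash
python3 - <<'E'
from h import *
go((.43,.0285,.17),-.026-np.pi/2);go((.5048,-.1712,.17),-.026-np.pi/2)
E
```

```text
shift cm [  0.02  -0.   -14.55]
turn [ 0.    -0.001 -0.   ]
turn [-1.000e-03 -0.000e+00  3.141e+00]
shift cm [  8.02  19.76 -14.54]
turn [ 0.    -0.001 -0.   ]
turn [-1.000e-03 -0.000e+00  3.141e+00]
```

Call:
send_rows:
  steps: [0,0,0,0,0,0,1,0,0,0,0,0,-0.3,1,0,0,0,0,0,-0.5,1,0,0,0,0,0,-0.5,1,0,0,0,0,0,-0.5,1]
  grip_force: 25

```text
time: 10.4
tcp_pos: [0.4296, 0.0285, 0.0292]
orientation: [-0.0, 1.0, -0.013, -0.0]
wrist_force: [0.5, 0.4, -1.6]
width: 0.0274
finger_force: 25.0
```

```bash
python3 - <<'E'
from h import *
P=eyes.camera_params("wrist");I=eyes.get_image("wrist");cv2.imwrite("pics/g1.png",I[150:330,180:400].repeat(3,0).repeat(3,1))
E
```

```text
(no output)
```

View pics/g1.png

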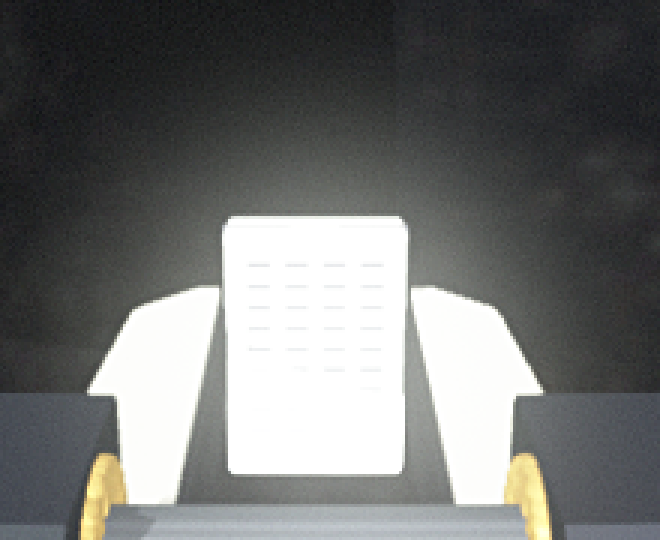

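The cassette is held level and straight between the tips, spanning crop (224–407, 217–475).

```bash
python3 - <<'E'
from h import *
P=eyes.camera_params("wrist")
a=ray(P,(180+315.5/3,150+217/3),.013);b=ray(P,(180+315.5/3,150+475/3),.013);print(a,b,(a+b)/2,tool()[0])
p,_=tool();off=((a+b)/2-p);print(off)
go((.5048,-.1712,.15),-.026-np.pi/2)
E
```

```text
[0.45145366 0.0282011  0.013     ] [0.40710406 0.02937714 0.013     ] [0.42927886 0.02878912 0.013     ] [0.42951435 0.02852451 0.02907545]
[-0.00023549  0.00026461 -0.01607545]
shift cm [  8.05  19.77 -12.09]
turn [-0.  0. -0.]
turn [0.    0.    3.141]
```

Call:
send_rows:
  steps: [0,0,0,0,0,-4,1,0,0,0,0,0,-8,1,0,0,0,0.5,1,-12,1,0,0,0,2,5,-12.1,1,0,0,0,4,10,-12.1,1,0,0,0,6,15,-12.1,1,0,0,0,8.05,19.8,-12.1,1,0,0,0,8.05,19.8,-12.1,1,0,0,0,8.05,19.8,-12.1,1,0,0,0,8.05,19.8,-12.1,1]
  grip_force: 40

```text
time: 11.45
tcp_pos: [0.5039, -0.1704, 0.1495]
orientation: [-0.001, 1.0, -0.013, -0.001]
wrist_force: [-0.2, 0.2, -0.9]
width: 0.0272
finger_force: 40.0
```

```bash
python3 - <<'E'
from h import *
go((.5048,-.1712,.15),-.026-np.pi/2);s=read_state();print(s["width"])
P=eyes.camera_params("wrist");I=eyes.get_image("wrist");cv2.imwrite("pics/m1.png",I[120:340,150:430].repeat(2,0).repeat(2,1))
E
```

```text
shift cm [ 0.09  0.08 -0.05]
turn [-0.002  0.002 -0.   ]
turn [3.000e-03 2.000e-03 3.141e+00]
0.02716728750913846
```

View pics/m1.png

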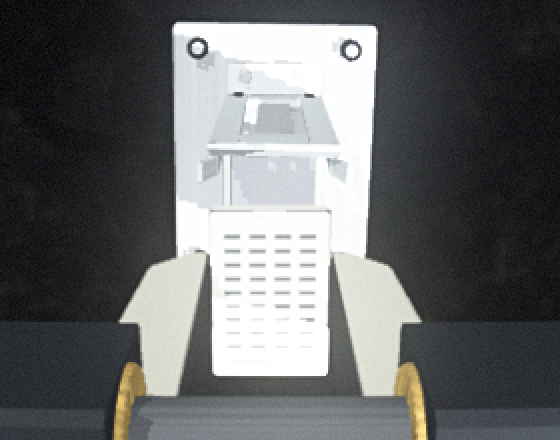

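The held cassette sits centred over the shaft. The +x flare's top edge runs from crop (208,145) to (341,155).

```bash
python3 - <<'E'
from h import *
P=eyes.camera_params("wrist")
for uv in((208,145),(341,150),(208,150),(341,157),(228,157),(317,157)): print(ray(P,(150+uv[0]/2,120+uv[1]/2),.103).round(4))
E
```

```text
[ 0.533  -0.1538  0.103 ]
[ 0.5307 -0.189   0.103 ]
[ 0.5316 -0.1537  0.103 ]
[ 0.5288 -0.189   0.103 ]
[ 0.5296 -0.159   0.103 ]
[ 0.529  -0.1826  0.103 ]
```

Call:
send_rows:
  steps: [0,0,0,0.06,0.06,1,1,0,0,0,0.06,0.06,1.8,1,0,0,0,0.06,0.06,2.2,1,0,0,0,0.06,0.06,2.6,1,0,0,0,0.06,0.06,3,1,0,0,0,0.06,0.06,3.5,1,0,0,0,0.06,0.06,4,1,0,0,0,0.06,0.06,4,1]

```text
time: 12.3
tcp_pos: [0.505, -0.172, 0.1093]
orientation: [-0.0, 1.0, -0.013, -0.001]
wrist_force: [0.7, 0.4, -0.6]
width: 0.0272
finger_force: 40.0
```

Call:
send_rows:
  steps: [0,0,0,0,0,0.5,1,0,0,0,0,0,1,1,0,0,0,0,0,1.2,1,0,0,0,0,0,1.4,1,0,0,0,0,0,1.6,1,0,0,0,0,0,1.6,1]
  grip_force: 50

```text
time: 12.9
tcp_pos: [0.5059, -0.1724, 0.0945]
orientation: [0.0, 1.0, -0.013, 0.0]
wrist_force: [-0.0, 0.3, 2.3]
width: 0.0271
finger_force: 50.0
```

Call:
send_rows:
  steps: [0,0,0,0,0,0.2,1,0,0,0,0,0,0.4,1,0,0,0,0,0,0.6,1,0,0,0,0,0,0.8,1,0,0,0,0,0,0.8,1]

```text
time: 13.4
tcp_pos: [0.506, -0.1724, 0.0865]
orientation: [0.0, 1.0, -0.013, 0.001]
wrist_force: [0.6, 0.4, 2.5]
width: 0.0273
finger_force: 50.0
```

Call:
send_rows:
  steps: [0,0,0,0,0,0.2,1,0,0,0,0,0,0.4,1,0,0,0,0,0,0.6,1,0,0,0,0,0,0.8,1,0,0,0,0,0,0.9,1,0,0,0,0,0,0.9,1]

```text
time: 14.0
tcp_pos: [0.5054, -0.1722, 0.0769]
orientation: [-0.0, 1.0, -0.013, -0.0]
wrist_force: [1.0, -0.2, 2.6]
width: 0.0271
finger_force: 50.0
```

```bash
python3 - <<'E'
from h import *
I=eyes.get_image("wrist");cv2.imwrite("pics/m2.png",I[120:340,150:430].repeat(2,0).repeat(2,1))
E
```

```text
(no output)
```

View pics/m2.png

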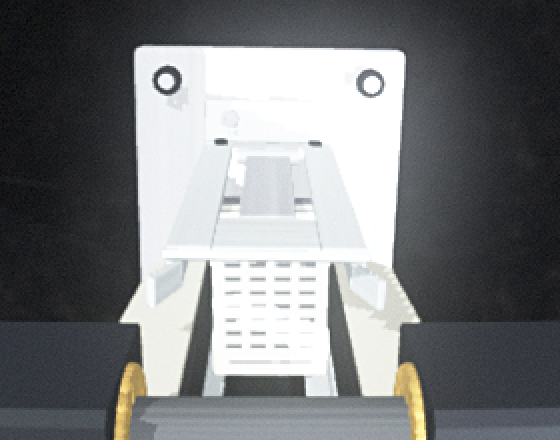

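The cassette hasn't slipped in the grip: its edge is still at crop row 375. It's through the lips, so I ease it up against them and release.

Call:
send_rows:
  steps: [0,0,0,0,0,-0.2,1,0,0,0,0,0,-0.4,1,0,0,0,0,0,-0.45,1,0,0,0,0,0,-0.45,1]

```text
time: 14.45
tcp_pos: [0.5053, -0.1721, 0.0816]
orientation: [-0.0, 1.0, -0.013, -0.0]
wrist_force: [0.1, -0.5, 0.3]
width: 0.027
finger_force: 50.0
```

Call:
send_rows:
  steps: [0,0,0,0,0,0,0,0,0,0,0,0,0,0,0,0,0,0,0,0,0,0,0,0,0,0,0,0]

```text
time: 14.85
tcp_pos: [0.5053, -0.172, 0.0815]
orientation: [-0.0, 1.0, -0.013, -0.0]
wrist_force: [-0.4, -0.0, 0.1]
width: 0.0458
finger_force: 0.0
```

Call:
send_rows:
  steps: [0,0,0,0,0,-2,0,0,0,0,0,0,-5,0,0,0,0,0,0,-8,0,0,0,0,0,0,-8,0,0,0,0,0,0,-8,0]

```text
time: 15.35
tcp_pos: [0.5056, -0.1722, 0.162]
orientation: [0.0, 1.0, -0.013, 0.001]
wrist_force: [-0.1, 1.1, -1.5]
width: 0.0467
finger_force: 0.0
```

```bash
python3 - <<'E'
from h import *
P=eyes.camera_params("wrist");I=eyes.get_image("wrist");cv2.imwrite("pics/m3.png",I)
A=proj(P,[(.5053-.012,-.172,.065),(.5053,-.172,.065),(.5053+.012,-.172,.065)]);print(A)
g=cv2.cvtColor(I,cv2.COLOR_BGR2GRAY);u=int(A[1,0])
for v in range(int(A[2,1]),int(A[0,1]),3): print(v,g[v,u-24:u+25:2])
go((.4393,.2036,.15),-.205)
E
```

```text
[[285.54612899 233.76039391]
 [285.08441151 217.13468354]
 [284.6105029  200.0722139 ]]
200 [247 232 255 255 255 255 255 255 255 255 255 255 255 255 255 255 255 255
 255 255 255 255 255 255 216]
203 [246 237 255 255 255 255 255 255 255 255 255 255 255 255 255 255 255 255
 255 255 255 255 255 254 248]
206 [246 236 255 255 255 255 254 255 255 254 255 255 255 254 255 255 255 255
 255 255 255 255 255 254 254]
209 [246 235 255 255 255 255 255 255 255 255 255 255 255 255 255 255 255 255
 255 255 255 255 255 254 254]
212 [245 226 255 255 252 241 243 255 255 243 242 255 255 245 243 250 255 252
 243 246 255 255 255 253 254]
215 [245 225 255 255 255 255 255 255 255 255 255 255 255 255 255 255 255 255
 255 255 255 255 255 253 254]
218 [246 224 255 255 255 255 255 255 255 255 255 255 255 255 255 255 255 255
 255 255 255 255 255 253 254]
221 [242 220 255 255 255 255 255 255 255 254 254 255 255 254 254 255 255 255
 254 254 255 255 255 253 254]
224 [222 181 255 255 255 255 255 255 255 255 255 255 255 255 255 255 255 255
 255 255 255 255 250 253 254]
227 [217 170 255 255 230 236 236 255 255 247 247 255 255 248 248 252 255 252
 248 250 255 255 252 255 254]
230 [221 166 255 255 255 255 255 255 255 255 255 255 255 255 255 255 255 255
 255 255 255 255 253 246 255]
shift cm [ -7.55 -37.36   1.13]
turn [-1.000e-03  0.000e+00 -1.392e+00]
turn [0.00e+00 1.00e-03 1.75e+00]
```

Call:
send_rows:
  steps: [0,0,-1.392,-7.55,-37.4,1.1,-0.5,0,0,-1.392,-7.55,-37.4,1.1,-0.5,0,0,-1.392,-7.55,-37.4,1.1,-0.5,0,0,-1.392,-7.55,-37.4,1.1,-0.5,0,0,-1.392,-7.55,-37.4,1.1,-0.5,0,0,-1.392,-7.55,-37.4,1.1,-0.5,0,0,-1.392,-7.55,-37.4,1.1,-0.5,0,0,-1.392,-7.55,-37.4,1.1,-0.5,0,0,-1.392,-7.55,-37.4,1.1,-0.5,0,0,-1.392,-7.55,-37.4,1.1,-0.5]

```text
time: 16.4
tcp_pos: [0.438, 0.2048, 0.1489]
orientation: [-0.001, 0.773, 0.634, -0.002]
wrist_force: [-0.2, 0.9, -0.1]
width: 0.0702
finger_force: 0.0
```

Call:
send_rows:
  steps: [0,0,0,0,0,0,-0.5,0,0,0,0,0,0,-0.5,0,0,0,0,0,0,-0.5]

```text
time: 16.7
tcp_pos: [0.4395, 0.2033, 0.1501]
orientation: [-0.0, 0.776, 0.63, -0.001]
wrist_force: [0.1, -0.1, 0.3]
width: 0.07
finger_force: 0.0
```

```bash
python3 - <<'E'
from h import *
P=eyes.camera_params("wrist");I=eyes.get_image("wrist");cv2.imwrite("pics/r3.png",I)
g=cv2.cvtColor(I,cv2.COLOR_BGR2GRAY)
m=cv2.morphologyEx((g>240).astype(np.uint8),cv2.MORPH_OPEN,np.ones((9,9)))
for c in cv2.findContours(m,0,1)[0]:
    if cv2.contourArea(c)<800: continue
    q=np.array([ray(P,p[0].astype(float),.028)[:2]*1000 for p in c],np.float32);print(cv2.boundingRect(c),cv2.minAreaRect(q))
go((.4393,.2036,.0445),-.205)
E
```

```text
(266, 229, 37, 30) ((432.4049072265625, 175.59988403320312), (23.788591384887695, 27.890077590942383), 78.1281509399414)
(254, 140, 61, 87) ((441.97381591796875, 221.08758544921875), (64.44769287109375, 43.76604461669922), 78.03590393066406)
shift cm [ 0.02 -0.03 10.57]
turn [-0.001  0.    -0.002]
turn [1.00e-03 1.00e-03 3.14e+00]
```

Call:
send_rows:
  steps: [0,0,0,0,0,4,-0.5,0,0,0,0,0,7.5,-0.5,0,0,0,0,0,9.5,-0.5,0,0,0,0,0,10.3,-0.5,0,0,0,0,0,10.6,-0.5,0,0,0,0,0,10.6,-0.5,0,0,0,0,0,10.6,-0.5]

```text
time: 17.45
tcp_pos: [0.4408, 0.2039, 0.0457]
orientation: [0.0, 0.776, 0.631, 0.001]
wrist_force: [-0.2, 0.3, 0.9]
width: 0.0696
finger_force: 0.0
```

Call:
send_rows:
  steps: [0,0,0,0,0,0,1,0,0,0,0,0,0,1,0,0,0,0,0,0,1,0,0,0,0,0,0,1,0,0,0,0,0,0,1,0,0,0,0,0,0,1,0,0,0,0,0,0,1]
  grip_force: 15

```text
time: 18.15
tcp_pos: [0.4399, 0.2038, 0.0449]
orientation: [0.0, 0.776, 0.631, 0.0]
wrist_force: [0.0, -0.2, 4.7]
width: 0.0418
finger_force: 15.0
```

Call:
send_rows:
  steps: [0,0,0,0,0,-1,1,0,0,0,0,0,-3,1,0,0,0,0,0,-5,1,0,0,0,0,0,-5,1,0,0,0,0,0,-5,1]

```text
time: 18.65
tcp_pos: [0.44, 0.2037, 0.0949]
orientation: [0.0, 0.776, 0.631, 0.0]
wrist_force: [-0.4, 0.8, -0.9]
width: 0.0416
finger_force: 15.0
```

```bash
python3 - <<'E'
from h import *
go((.43,.03,.06),-.026);print(read_state()["width"])
E
```

```text
shift cm [-17.21   2.56   3.49]
turn [ 0.001 -0.    -0.179]
turn [-1.000e-03 -2.000e-03  2.963e+00]
0.041568055356747936
```

Call:
send_rows:
  steps: [0,0,-0.09,-4,0.6,0,1,0,0,-0.179,-8,1.2,0,1,0,0,-0.179,-12,1.8,1.5,1,0,0,-0.179,-16,2.4,3,1,0,0,-0.179,-17.2,2.56,3.5,1,0,0,-0.179,-17.2,2.56,3.5,1,0,0,-0.179,-17.2,2.56,3.5,1,0,0,-0.179,-17.2,2.56,3.5,1]

```text
time: 19.45
tcp_pos: [0.4301, 0.0312, 0.0599]
orientation: [0.0, 0.716, 0.698, 0.0]
wrist_force: [0.4, -0.4, -0.5]
width: 0.0417
finger_force: 15.0
```

Call:
send_rows:
  steps: [0,0,0,0,0,1.5,1,0,0,0,0,0,2.8,1,0,0,0,0,0,3.3,1,0,0,0,0,0,3.4,1,0,0,0,0,0,3.5,1,0,0,0,0,0,3.5,1,0,0,0,0,0,3.5,1]

```text
time: 20.15
tcp_pos: [0.4302, 0.0301, 0.0251]
orientation: [0.0, 0.716, 0.698, 0.0]
wrist_force: [-0.5, 0.4, 0.3]
width: 0.0418
finger_force: 15.0
```

Call:
send_rows:
  steps: [0,0,0,0,0,0.05,1,0,0,0,0,0,0.1,1,0,0,0,0,0,0.1,1,0,0,0,0,0,0.1,1]

```text
time: 20.55
tcp_pos: [0.4303, 0.0301, 0.0248]
orientation: [0.0, 0.716, 0.698, 0.0]
wrist_force: [-1.8, 0.8, 12.2]
width: 0.0416
finger_force: 15.0
```

Call:
send_rows:
  steps: [0,0,0,0,0,0,-0.4,0,0,0,0,0,0,-0.4,0,0,0,0,0,0,-0.4,0,0,0,0,0,-2,-0.4,0,0,0.1,0,0,-5,-0.4,0,0,0.25,0,0,-7,-0.4,0,0,0.4,0,0,-7,-0.4,0,0,0.55,0,0,-7,-0.4,0,0,0.7,0,0,-7,-0.4,0,0,0.85,0,0,-7,-0.4]

```text
time: 21.55
tcp_pos: [0.4297, 0.0301, 0.0936]
orientation: [-0.0, 0.941, 0.338, -0.0]
wrist_force: [-0.3, 0.4, -0.9]
width: 0.065
finger_force: 0.0
```

Call:
send_rows:
  steps: [0,0,0.721,0,0,0,-0.4,0,0,0.721,0,0,0,-0.4,0,0,0.721,0,0,0,-0.4,0,0,0.721,0,0,0,-0.4,0,0,0.721,0,0,0,-0.4,0,0,0.721,0,0,0,-0.4,0,0,0.721,0,0,0,-0.4]

```text
time: 22.25
tcp_pos: [0.4297, 0.0301, 0.0935]
orientation: [-0.0, 1.0, -0.011, -0.0]
wrist_force: [-0.4, -0.7, -0.5]
width: 0.0654
finger_force: 0.0
```

```bash
python3 - <<'E'
from h import *
print(np.round(read_state()["tcp_pos"],4));P=eyes.camera_params("wrist");I=eyes.get_image("wrist");cv2.imwrite("pics/t2.png",I)
g=cv2.cvtColor(I,cv2.COLOR_BGR2GRAY);m=cv2.morphologyEx((g>235).astype(np.uint8),cv2.MORPH_OPEN,np.ones((7,7)))
for c in cv2.findContours(m,0,1)[0]:
    if cv2.contourArea(c)<1500: continue
    q=np.array([ray(P,p[0].astype(float),.008)[:2]*1000 for p in c],np.float32);print(cv2.boundingRect(c),cv2.minAreaRect(q))
go((.43,.03,.025),-.026-np.pi/2)
E
```

```text
[0.4297 0.0301 0.0935]
(360, 248, 66, 69) ((384.08154296875, -44.453468322753906), (68.8147964477539, 26.505691528320312), 25.889638900756836)
(144, 248, 66, 69) ((384.5473937988281, 104.23828125), (24.871965408325195, 71.74484252929688), 48.23641586303711)
(264, 189, 45, 64) ((429.96844482421875, 29.761425018310547), (28.56543731689453, 43.04552459716797), 88.65748596191406)
(529, 13, 31, 167) ((505.1123046875, -135.04962158203125), (104.48918914794922, 21.85348129272461), 7.4047651290893555)
shift cm [0.02 0.01 6.86]
turn [-0.     0.     0.003]
turn [-0.    -0.    -3.139]
```

Call:
send_rows:
  steps: [0,0,0,0,0.03,3,-0.4,0,0,0,0,0.03,5.5,-0.4,0,0,0,0,0.03,6.7,-0.4,0,0,0,0,0.03,6.93,-0.4,0,0,0,0,0.03,6.93,-0.4,0,0,0,0,0.03,6.93,1,0,0,0,0,0.03,6.93,1,0,0,0,0,0.03,6.93,1,0,0,0,0,0.03,6.93,1,0,0,0,0,0.03,6.93,1]
  grip_force: 25

```text
time: 23.3
tcp_pos: [0.43, 0.0298, 0.0246]
orientation: [0.0, 1.0, -0.013, 0.0]
wrist_force: [-0.2, 0.3, 0.1]
width: 0.03
finger_force: 0.0
```

Call:
send_rows:
  steps: [0,0,0,0,0,0,1,0,0,0,0,0,0,1,0,0,0,0,0,0,1,0,0,0,0,0,-0.3,1,0,0,0,0,0,-0.5,1,0,0,0,0,0,-0.5,1]

```text
time: 23.9
tcp_pos: [0.43, 0.0298, 0.0295]
orientation: [0.0, 1.0, -0.013, 0.0]
wrist_force: [0.1, 0.5, -0.2]
width: 0.0275
finger_force: 25.0
```

```bash
python3 - <<'E'
from h import *
P=eyes.camera_params("wrist");I=eyes.get_image("wrist");cv2.imwrite("pics/g2.png",I)
A=cv2.imread("pics/g1.png")[::3,::3];B=I[150:330,180:400]
for J in(A,B):
    g=cv2.cvtColor(J,cv2.COLOR_BGR2GRAY);col=g[:,105];print(np.where(col>200)[0][[0,-1]],np.where(g[90,70:140]<252)[0]+70)
go((.5053,-.172,.15),-.026-np.pi/2)
E
```

```text
[ 72 157] [ 70  71  72  73  74 135 136 137 138 139]
[ 71 156] [ 70  71  72  73  74 135 136 137 138 139]
shift cm [  8.07  19.97 -12.05]
turn [ 0. -0. -0.]
turn [-0.    -0.     3.141]
```

Same grip as with the first cassette, so I repeat the insertion.

Call:
send_rows:
  steps: [0,0,0,0,0,-4,1,0,0,0,0,0,-8,1,0,0,0,0.5,1,-12,1,0,0,0,2,5,-12.1,1,0,0,0,4,10,-12.1,1,0,0,0,6,15,-12.1,1,0,0,0,8.07,20,-12.1,1,0,0,0,8.07,20,-12.1,1,0,0,0,8.07,20,-12.1,1,0,0,0,8.07,20,-12.1,1]
  grip_force: 40

```text
time: 24.95
tcp_pos: [0.5043, -0.171, 0.1497]
orientation: [-0.001, 1.0, -0.013, -0.001]
wrist_force: [-0.2, 0.4, 0.2]
width: 0.0271
finger_force: 40.0
```

Call:
send_rows:
  steps: [0,0,0,0,0,0,1,0,0,0,0,0,0,1]

```text
time: 25.15
tcp_pos: [0.5048, -0.1705, 0.1504]
orientation: [-0.0, 1.0, -0.012, -0.0]
wrist_force: [-0.2, -0.6, -0.7]
width: 0.0271
finger_force: 40.0
```

Call:
send_rows:
  steps: [0,0,0,0.02,0.08,1,1,0,0,0,0.02,0.08,1.8,1,0,0,0,0.02,0.08,2.2,1,0,0,0,0.02,0.08,2.6,1,0,0,0,0.02,0.08,3,1,0,0,0,0.02,0.08,3.5,1,0,0,0,0.02,0.08,4,1,0,0,0,0.02,0.08,4,1]

```text
time: 25.95
tcp_pos: [0.505, -0.1725, 0.1094]
orientation: [-0.001, 1.0, -0.013, -0.001]
wrist_force: [-0.7, 2.3, -1.4]
width: 0.0269
finger_force: 40.0
```

Call:
send_rows:
  steps: [0,0,0,0,0,0.5,1,0,0,0,0,0,1,1,0,0,0,0,0,1.2,1,0,0,0,0,0,1.4,1,0,0,0,0,0,1.6,1,0,0,0,0,0,1.6,1]
  grip_force: 55

```text
time: 26.55
tcp_pos: [0.5056, -0.1727, 0.0945]
orientation: [-0.0, 1.0, -0.013, 0.0]
wrist_force: [-0.1, 5.8, 2.5]
width: 0.0268
finger_force: 55.0
```

Call:
send_rows:
  steps: [0,0,0,0,-0.05,0.2,1,0,0,0,0,-0.05,0.4,1,0,0,0,0,-0.05,0.6,1,0,0,0,0,-0.05,0.8,1,0,0,0,0,-0.05,0.8,1]

```text
time: 27.05
tcp_pos: [0.5061, -0.1727, 0.0872]
orientation: [0.0, 1.0, -0.013, 0.001]
wrist_force: [-0.7, 5.5, 4.9]
width: 0.0273
finger_force: 55.0
```

Call:
send_rows:
  steps: [0,0,0,0,0,0.2,1,0,0,0,0,0,0.4,1,0,0,0,0,0,0.6,1,0,0,0,0,0,0.8,1,0,0,0,0,0,0.9,1,0,0,0,0,0,0.9,1]

```text
time: 27.65
tcp_pos: [0.5062, -0.1727, 0.0778]
orientation: [0.0, 1.0, -0.013, 0.001]
wrist_force: [1.6, 4.7, 3.9]
width: 0.0269
finger_force: 55.0
```

```bash
python3 - <<'E'
from h import *
P=eyes.camera_params("wrist");I=eyes.get_image("wrist");cv2.imwrite("pics/m4.png",I)
A=cv2.imread("pics/m2.png")[::2,::2];B=I[120:340,150:430]
for J in(A,B): print(cv2.cvtColor(J,cv2.COLOR_BGR2GRAY)[170:192,135])
E
```

```text
[253 254 254 254 254 253 253 253 255 255 232 228 253 254 253 255 255 205
  94  78  75  82]
[255 255 254 254 253 253 253 254 255 226 196 253 255 253 254 255 242 196
 115  88  90  86]
```

Call:
send_rows:
  steps: [0,0,0,0,-0.03,0.1,1,0,0,0,0,-0.05,0.1,1,0,0,0,0,-0.05,-0.1,1,0,0,0,0,-0.05,-0.3,1,0,0,0,0,-0.05,-0.35,1,0,0,0,0,-0.05,-0.35,1]

```text
time: 28.3
tcp_pos: [0.5056, -0.1725, 0.0811]
orientation: [0.0, 1.0, -0.013, 0.0]
wrist_force: [1.4, 0.5, 2.6]
width: 0.0272
finger_force: 55.0
```

Call:
send_rows:
  steps: [0,0,0,0,0,-0.05,1,0,0,0,0,0,-0.1,1,0,0,0,0,0,-0.1,1]

```text
time: 28.6
tcp_pos: [0.5056, -0.1724, 0.0817]
orientation: [0.0, 1.0, -0.013, 0.0]
wrist_force: [1.9, -1.2, -1.4]
width: 0.0268
finger_force: 55.0
```

Force has reversed, so the lips are holding it down. Release and retreat.

Call:
send_rows:
  steps: [0,0,0,0,0,0,0,0,0,0,0,0,0,0,0,0,0,0,0,0,0,0,0,0,0,0,0,0,0,0,0,0,0,-2,0,0,0,0,0,0,-5,0,0,0,0,0,0,-8,0,0,0,0,0,0,-8,0,0,0,0,0,0,-8,0]

```text
time: 29.5
tcp_pos: [0.5056, -0.1721, 0.1623]
orientation: [0.0, 1.0, -0.013, 0.001]
wrist_force: [-0.7, 0.4, 0.0]
width: 0.0465
finger_force: 0.0
```

```bash
python3 - <<'E'
from h import *
I=eyes.get_image("wrist");cv2.imwrite("pics/m5.png",I);p=tool()[0];print(p)
A=cv2.cvtColor(cv2.imread("pics/m3.png"),cv2.COLOR_BGR2GRAY);B=cv2.cvtColor(I,cv2.COLOR_BGR2GRAY)
print(cv2.phaseCorrelate(A[195:240,262:308].astype(float),B[195:240,262:308].astype(float)), np.abs(A[180:250,250:320].astype(int)-B[180:250,250:320]).mean())
for J in(A,B): # slot rows / columns inside lid
    print(np.round(J[198:250,272:298].mean(1)).astype(int))
    print(J[225:228,262:312].min(0))
E
```

```text
[ 0.50496046 -0.17173792  0.16122846]
((-0.1704974919165707, -0.17107500938871212), 0.8104747821006916) 4.451020408163266
[255 255 255 255 249 255 255 255 255 249 255 255 255 255 249 255 255 255
 255 249 255 255 255 255 252 255 255 255 250 250 255 255 255 247 240 253
 254 254 221 234 254 254 254 254 219 203 156 151 152 150 152 150]
[206 170 249 255 255 255 255 230 212 236 238 236 247 255 255 255 251 245
 244 244 246 255 255 255 254 246 244 245 244 250 255 255 255 252 245 244
 245 246 255 255 255 255 255 251 213 254 254 254 254 253]
[255 255 253 253 255 255 255 252 251 255 255 255 252 251 255 255 255 252
 252 255 255 255 252 254 255 255 255 246 254 255 255 255 242 249 254 253
 249 228 246 254 254 254 253 216 252 229 157 150 149 151 152 151]
[211 175 201 255 255 255 255 251 221 239 244 247 249 255 255 255 255 244
 239 239 238 247 255 255 255 250 233 232 232 237 255 255 255 255 237 234
 233 233 245 255 255 255 255 255 233 252 254 254 254 254]
```

```bash
python3 -c "
from cell import arm
print(arm.hand_in())"
```

```text
the job is handed in; nothing more can be done
None
```

Both thin cassettes are loaded in the magazine under the sprung lips, and the job was handed in at about 30 s; image measurements show the top one flat and at the same height as the first, and the deep cassette, bottle, tweezers and marker were never touched.

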